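# Turn the tin tray round in its display caddy

### The arm

A 6-joint arm with a two-finger parallel gripper is mounted at the origin on the work surface. World frame = base frame: x ahead of the robot, y to its left, z up, the work surface at z = 0. Lengths are in m, angles in rad, forces in N, time in s.
With the tool pointing down it reaches from about 0.35 to 0.775 m from the base axis. Payload 5.5 kg.
Tool frame: the origin (TCP) lies between the finger pads; the fingertips stand 11 mm ahead of it and the grasp point (between the pads) lies 8 mm behind it (tips_ahead is the distance from the TCP to the fingertips, in m); z points along the fingers, y is the line along which they close (so a half turn about z gives the same grasp; the last joint's range is limited). The gripper opens to 85 mm and grips with 20 to 120 N. Pads are 22 mm wide; open, the fingers measure 114 mm over their backs; the gripper's body (76 mm by 85 mm) begins 54 mm behind the grasp point. The pads swing forward as they close: fully open they stand 13 mm farther back than shut.
Start: joints at [1.205, 0.313, 0.046, 1.304, 0, 1.431], TCP at [0.129, 0.56, 0.242] pointing down, gripper open.
Joint ranges: [-2.76, 2.76], [-0.86, 1.69], [-1.03, 1.26], [-2.2, 2.34], [-1.47, 1.5], [-3.14, 3.14]. Speed limits (rad/s): [2.57, 2.57, 3.14, 3.14, 3.14, 3.14].

### API

Orientations are given as a unit quaternion [w, x, y, z].
In Python, from workcell import * gives the robot as it stands. The module is installed in compiled form; this text tells all that it offers.
- The arm moves only by the tool jog_arm, never from a script. Its argument "moves" is a list of rows, each an object with "fingers": the closure, from 0 (fully open) to 1 (shut); "slide": the shift along the tool's x, y, z in mm, a list of three; "angular": the turn, a rotation vector about the tool's x, y, z in degrees, a list of three. A call has 1 to 10 rows; each row is the pose to reach, as a shift and turn from the pose commanded when the call began, along the tool's axes at that moment; what a row does not reach only later rows make up. A row lasts 1/12 s, in which the tool goes at most 41.7 mm and 7.16 degrees, less where a joint would pass 70% of its speed; a pose out of reach is approached as far as the arm can. A call with a gripper value outside its range is refused whole. The fingers move at their own pace and stop on an object; "squeeze" is the grip in N (left out, the last holds). Time passes only in rows, so rows that repeat a pose let the fingers close. It gives the time, the measured TCP pose, the force, the opening and the grip force at its end, in the units of the state.
- get_state(): the state, without advancing time (a new reading comes with each control period).
- read_camera(name): name is "scene" or "top"; returns a dict with "color" (400x640x3 uint8, red, green, blue), "fovy" (degrees; the focal length in pixels is half the picture's height over the tangent of half this angle, whatever the lens; pixels are square), "cx", "cy" (the principal point, pixels), "D" ([k1, k2, p1, p2, k3] as OpenCV has them; the pictures are not rectified), "world_from_camera" (4x4, takes a point from camera to world coordinates). Camera axes: x right, y down, z forward; pixel columns grow to the right and rows downward; lengths in m; the calibration is good to about 2 mm. A picture is of the moment at which its call begins. There is no depth.
- hand_in(): hands the job in; it is judged then, once.
Trained networks look in a picture, given as the dict that the camera call returned (one of the last four; its "shot" number tells which), for a name from the list of things; names that differ only in an ending like _2 or _b are one class to them, and where a whole thing is asked for, a point or a joint stands for the part that bears it (a point fixed in the world has none). Each returns a list of dicts, best first, with "p" (0 to 1); they miss things now and then, are a little off and sometimes report something else, mostly with a low value. They report only what shows in the picture. A call takes as long as a camera call. They do not tell look-alikes from the thing itself.
- look_for(target, picture): "point" ([column, row] in pixels, amid what is visible of it).
- tip_of(target, picture): "point" ([column, row] in pixels: a listed point, or the origin of a listed thing).
The state is a dict: "clock": time; "joint_pos": joint angles; "qvel": joint speeds; "tau": joint torques, N m; "tcp_pos": TCP position; "orientation": TCP orientation; "wrist_force": force on the tool from outside, world axes, zero at the start; "ft_torque": the same for the moment, N m; "finger_gap": finger opening in m; "grip_force": force on a finger pad.
Only numpy, scipy, OpenCV 4.12 (cv2) and the standard library are available. Lean on these libraries where they do the work, as an engineer would, in place of code of your own. Each camera call takes 0.05 s, during which the arm holds its last target. There are 200 camera calls.

### The job

The plywood tray in the pine counter caddy is in back to front: lift it clear by its grip board with the two tins riding in it, turn it half a turn so that the bay with the tins is at the caddy's black ticket side, and put it back, pressed fully home on the caddy's floor past the stiff spring shoes. Press firmly but never ram it, keep both tins lying flat in their bay, leave everything else on the counter where it is and let go.

Things in the scene. Friction and masses are not known exactly. Their poses are not given: they have to be found in the camera images.
- caddy: Pine display caddy (housing), fixed: open box 179 (x) by 149 (y) mm outside, 48 mm high, walls and floor 8 mm; cavity 163 x 133 mm, 40 mm deep, square edges without chamfer. Origin: centre of its underside, z up. Its +x side, facing the customer, carries a leaning black ticket plate 90 mm wide, 50 mm high; the other sides are bare. A steel spring shoe sits mid-way in each long (+y, -y) wall.
- shoe_l (a joint): Spring shoe, 30 mm wide, in the caddy's +y wall; value in m: 0 touching the seated tray, up to 0.003 sprung further inwards (no tray), negative pushed outwards. Its ramp, 22 degrees off vertical, leans outwards at the top: a tray let down comes to rest on the ramps some 15 to 20 mm above the cavity floor.
- shoe_r (a joint): The same in the -y wall, mirrored. To get from the ramps down to the floor the tray needs a steady push of about 5 to 15 N besides its weight. Upwards the shoes only rub, with a few newtons.
- insert: Loose plywood tray (insert), 160 (x) by 130 (y) mm, walls 5 mm thick, 46 mm high, floor 4 mm, 0.35 kg, heavier on its +x side with the tins: 1.5 mm of play all round. Origin: centre of its underside, z up. +x half: one wide bay 69 x 120 mm; -x half: two small empty pockets. At the start it is fully home, underside 8 mm above the caddy's, its +x along the caddy's -x.
- board_top (a point): Middle of the top edge of the tray's grip board, 120 mm above the tray's underside. The board stands upright across the tray's middle along its y axis, 12 mm thick (x) and 96 mm wide (y). Pinch it across its thickness from above (its upper 70 mm is clear of the tins), with a firm grip; press down here with shut fingers.
- ledge (a point): Middle of the flat plywood ledge, 23 mm wide (x) and 130 mm long (y), along the top of the tray's -x end; 68 mm from the tray's centre, 46 mm above its underside, so 54 mm above the counter when home, 6 mm proud of the caddy's rim. Let go on the ramps, the tray cocks: its tin end drops to the floor, this end stays up to 25 mm high; pressing here levels and seats it.
- bay (a point): Point on the tray's floor at the middle of the wide bay, 40.5 mm from the tray's centre along its +x axis.
- tin_a: Flat aluminium tin, 56 mm across, 30 mm high, about 90 g, standing loose in the wide bay. Origin: centre of its underside.
- tin_b: Second tin just like tin_a, beside it in the wide bay.
- tall_tin: Bystander: aluminium tin 60 mm across, 55 mm high, beside the caddy. Origin: underside, centre.
- soap_box: Bystander: kraft soap box 90 x 55 x 32 mm beside the caddy. Origin: underside, centre.
- brush: Bystander: wooden dish brush 110 x 35 x 28 mm in front of the ticket. Origin: underside, centre.
- jar: Bystander: glass jar 68 mm across, 90 mm high, at the left. Origin: underside, centre.
- straw_cup: Bystander: steel cup of metal straws, 68 mm across, about 210 mm high, at the right. Origin: underside, centre.
- scoop: Bystander: long spoon lying at the right. Origin: underside.
- paper_pack: Bystander: paper-wrapped pack 100 x 70 x 45 mm at the left. Origin: underside, centre.
Things that resemble listed ones, but are neither listed nor needed, are in the scene too. What is shaped like the insert but orange or turquoise is not meant. What is shaped like the tin_b but green is not meant.

How it is judged:
By the outcome, as a careful person would: the job done as asked, in the order asked, and still so for the second after the job is handed in, with the robot touching nothing.
It also fails if it takes over 61 s, if anything falls off the work surface, if the arm or the gripper's body presses on something with over 40 N, if the wrist force passes 120 N, or if a joint passes its speed limit or range.

## Working session

There is one attempt and no reset: what is moved stays moved. The work goes in short steps, Python scripts to look and compute and a tool call to move; the robot and the scene stay as the last step left them, time stands still between calls to the robot, and variables do not carry over. Pictures are saved under pics/ and viewed, at most 10 in all, crops included, and the job is handed in when it is done.

Besides the shell and the picture viewer there is one more tool, called after "Request:" in YAML: its name, and indented under it one key for each argument. jog_arm: Moves the arm, as the interface text tells. Its arguments: {"type":"object","properties":{"moves":{"type":"array","items":{"type":"object","properties":{"fingers":{"type":"number"},"slide":{"type":"array","items":{"type":"number"}},"angular":{"type":"array","items":{"type":"number"}}}}},"squeeze":{"type":"number"}},"required":["moves"]}

```bash
mkdir -p pics; cat > h.py <<'E'
from workcell import *
import numpy as np, cv2
from scipy.spatial.transform import Rotation as R
def K(p):
    f=p["color"].shape[0]/2/np.tan(np.radians(p["fovy"])/2)
    return np.array([[f,0,p["cx"]],[0,f,p["cy"]],[0,0,1]])
def ray(p,px):
    u=cv2.undistortPoints(np.array([[px]],float),K(p),np.array(p["D"],float))[0,0]
    T=np.array(p["world_from_camera"]); return T[:3,3],T[:3,:3]@np.array([u[0],u[1],1])
def at_z(p,px,z):
    o,d=ray(p,px); return o+d*(z-o[2])/d[2]
def tri(obs):
    A=np.zeros((3,3));b=np.zeros(3)
    for p,px in obs:
        o,d=ray(p,px);d=d/np.linalg.norm(d);M=np.eye(3)-np.outer(d,d);A+=M;b+=M@o
    return np.linalg.solve(A,b)
def proj(p,X):
    T=np.linalg.inv(np.array(p["world_from_camera"]))
    return cv2.projectPoints(np.array(X,float).reshape(-1,1,3),cv2.Rodrigues(T[:3,:3])[0],T[:3,3],K(p),np.array(p["D"],float))[0][:,0]
def save(p,n): cv2.imwrite("pics/"+n,p["color"][:,:,::-1])
E
python3 - <<'E'
from h import *
s=get_state();print({k:np.round(v,3) for k,v in s.items()})
P={n:read_camera(n) for n in("scene","top")}
for n,p in P.items():
    save(p,n+"0.png");print(n,np.round(p["world_from_camera"],2).tolist())
    for t in("board_top","ledge","bay","caddy","insert","tin_a"):
        print(n,t,[(np.round(d["point"],1).tolist(),round(d["p"],2)) for d in tip_of(t,p)[:4]])
E
```

```text
{'clock': np.float64(0.0), 'joint_pos': array([1.205, 0.314, 0.045, 1.304, 0.   , 1.431]), 'qvel': array([ 0.   ,  0.001, -0.   ,  0.   ,  0.001, -0.002]), 'tau': array([ 1.0000e-03, -4.8063e+01,  2.9853e+01,  1.9000e-02, -0.0000e+00,
        0.0000e+00]), 'tcp_pos': array([0.129, 0.56 , 0.241]), 'orientation': array([-0.   ,  0.113,  0.994, -0.001]), 'wrist_force': array([-0.045, -0.121,  0.419]), 'ft_torque': array([-0.016,  0.033, -0.042]), 'grip_force': np.float64(0.0), 'finger_gap': np.float64(0.086)}
scene [[-0.68, 0.38, -0.62, 1.49], [0.73, 0.37, -0.58, 0.88], [0.01, -0.85, -0.53, 0.94], [0.0, 0.0, 0.0, 1.0]]
scene board_top [([415.6, 199.1], 0.97), ([320.5, 161.0], 0.87), ([301.6, 200.2], 0.86)]
scene ledge [([337.8, 175.4], 0.65), ([288.4, 225.8], 0.63), ([435.0, 211.1], 0.58)]
scene bay [([309.2, 191.7], 0.94), ([399.8, 227.6], 0.88), ([318.9, 221.6], 0.84)]
scene caddy [([308.2, 230.0], 0.85)]
scene insert [([305.9, 231.3], 0.82), ([412.5, 227.9], 0.76), ([321.3, 188.2], 0.71)]
scene tin_a [([345.4, 212.1], 0.6), ([321.1, 227.4], 0.48), ([311.5, 219.3], 0.48), ([286.4, 223.3], 0.45)]
top [[0.01, -0.99, 0.11, 0.34], [-1.0, -0.01, -0.0, -0.02], [0.01, -0.11, -0.99, 1.51], [0.0, 0.0, 0.0, 1.0]]
top board_top [([237.9, 271.4], 0.79), ([322.6, 183.6], 0.73), ([374.4, 265.6], 0.6)]
top ledge [([352.8, 283.0], 0.77), ([329.1, 167.1], 0.59)]
top bay [([252.0, 258.5], 0.81), ([380.0, 253.6], 0.77), ([323.1, 204.7], 0.64)]
top caddy [([159.8, 259.8], 0.37)]
top insert [([369.2, 260.9], 0.76), ([244.6, 272.6], 0.68)]
top tin_a [([313.6, 203.8], 0.72), ([316.0, 246.7], 0.53), ([333.1, 205.1], 0.52)]
```

View pics/scene0.png

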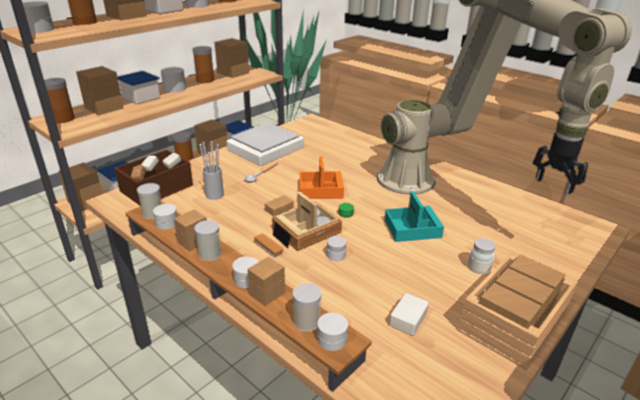

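View pics/top0.png

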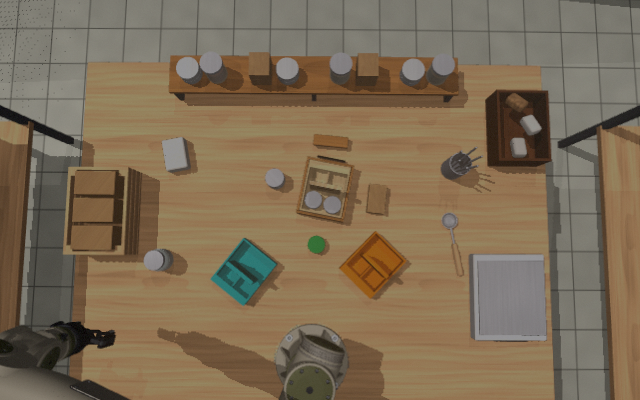

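The scene view shows the pine caddy at (308,225) and the top view shows it at (325,189). Its ticket faces away from the robot at top (332,159), and the tins are at top (314,200) and (332,205), the near end. I'll take enlarged crops to measure the yaw.

```bash
python3 - <<'E'
from h import *
P={n:read_camera(n) for n in("scene","top")}
a=cv2.resize(P["top"]["color"][145:235,280:400],None,fx=6,fy=6,interpolation=cv2.INTER_CUBIC)
cv2.imwrite("pics/topc.png",a[:,:,::-1])
t=P["top"];s=P["scene"]
print("board tri",tri([(t,(322.6,183.6)),(s,(301.6,200.2))]))
print(at_z(t,(322.6,183.6),.128),at_z(s,(301.6,200.2),.128))
for px in[(314,198),(332,203)]: print("tin",at_z(t,px,.042))
print("bay",at_z(t,(323.1,204.7),.012)); print("ledge",at_z(t,(329.1,167.1),.054))
for t2 in("tall_tin","soap_box","brush","straw_cup","jar"):
    for d in tip_of(t2,t)[:2]: print(t2,np.round(at_z(t,d["point"],0),3),round(d["p"],2))
E
```

```text
board tri [ 0.53696957 -0.04044207  0.1198689 ]
[ 0.52937235 -0.03304405  0.128     ] [ 0.55175144 -0.03956968  0.128     ]
tin [ 0.49571079 -0.00735569  0.042     ]
tin [ 0.48060394 -0.06315357  0.042     ]
bay [ 0.47777996 -0.03592287  0.012     ]
ledge [ 0.5908888  -0.05331338  0.054     ]
tall_tin [0.554 0.111 0.   ] 0.86
soap_box [ 0.511 -0.206  0.   ] 0.59
brush [ 0.682 -0.048  0.   ] 0.74
straw_cup [ 0.59  -0.457  0.   ] 0.92
jar [0.304 0.47  0.   ] 0.55
```

View pics/topc.png

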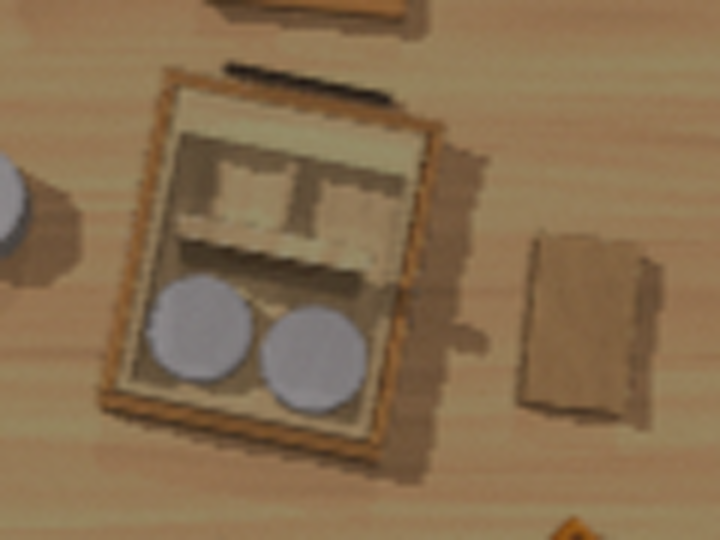

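The crop shows the caddy rim's outer corners at about (165,70), (440,122), (381,440) and (103,395), the ticket at the top edge, both tins below and the board top from about (180,225) to (390,275). I'll fit the pose to these and overlay it in both views.

```bash
cat >> h.py <<'E'
from scipy.optimize import least_squares
def W(v,L): # local caddy-frame pts -> world
    c,s=np.cos(v[2]),np.sin(v[2]); L=np.array(L,float)
    return np.c_[v[0]+c*L[:,0]-s*L[:,1],v[1]+s*L[:,0]+c*L[:,1],L[:,2]]
RIM=[[.0895,.0745,.048],[.0895,-.0745,.048],[-.0895,-.0745,.048],[-.0895,.0745,.048]]
BRD=[[.006,.048,.128],[.006,-.048,.128],[-.006,-.048,.128],[-.006,.048,.128]]
E
python3 - <<'E'
from h import *
t=read_camera("top");s=read_camera("scene")
z=np.array([[165,70],[440,122],[381,440],[103,395]])/6-.4+[280,145]
f=lambda v:(proj(t,W(v,RIM))-z).ravel()
r=least_squares(f,[.54,-.04,-.2]);v=r.x
print(v,np.degrees(v[2]),np.round(r.fun,1))
ims=[]
for p,(x0,y0) in((t,(280,145)),(s,(260,180))):
    a=cv2.resize(p["color"][y0:y0+75+15,x0:x0+100],None,fx=4*1.0,fy=4*1.0,interpolation=cv2.INTER_CUBIC)[:,:,::-1].copy()
    b=a.copy()
    for L,c in((RIM,(255,0,0)),(BRD,(0,0,255))):
        q=((proj(p,W(v,L))-[x0,y0]+.4)*4*8).astype(np.int32)
        cv2.polylines(b,[q.reshape(-1,1,2)],True,c,1,cv2.LINE_AA,3)
    ims.append(b)
cv2.imwrite("pics/ov.png",np.hstack(ims))
E
```

```text
[ 0.52896807 -0.0410922  -0.1734533 ] -9.93814230134823 [-0.5 -1.4  0.8 -1.6  0.6  2.1 -0.8  0.8]
```

View pics/ov.png

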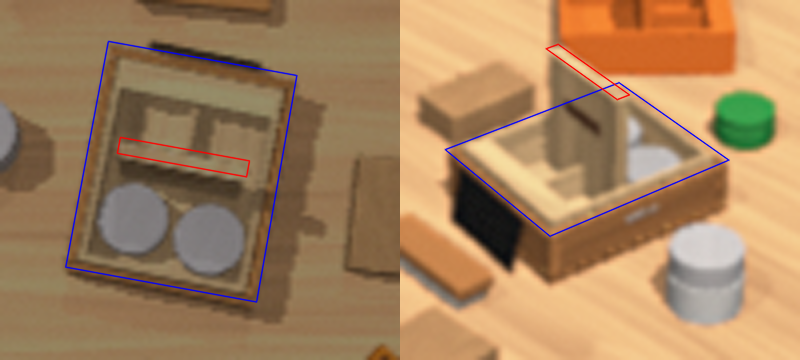

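```bash
cat >> h.py <<'E'
def goto(xy,z,yaw):
    "slide/angular in tool axes to have TCP at xy,z, pointing down, tool y at yaw"
    s=get_state(); w,x,y,q=s["orientation"]; R0=R.from_quat([x,y,q,w])
    yv=np.array([np.cos(yaw),np.sin(yaw),0]); zv=np.array([0,0,-1.]); R1=R.from_matrix(np.c_[np.cross(yv,zv),yv,zv])
    print("slide",np.round(1000*R0.inv().apply(np.r_[xy,z]-s["tcp_pos"]),1),"ang",np.round((R0.inv()*R1).as_rotvec(degrees=True),1),"t",s["clock"],"F",np.round(s["wrist_force"],1))
E
python3 - <<'E'
from h import *
s=read_camera("scene")
a=cv2.resize(s["color"][183:258,265:350],None,fx=8,fy=8,interpolation=cv2.INTER_CUBIC)
cv2.imwrite("pics/sc.png",a[:,:,::-1])
goto([.529,-.041],.24,-.1735)
E
```

```text
slide [-524.7 -496.6    2.3] ang [ 0. -0. 87.] t 1.2 F [-0.2  0.1  1.3]
```

View pics/sc.png

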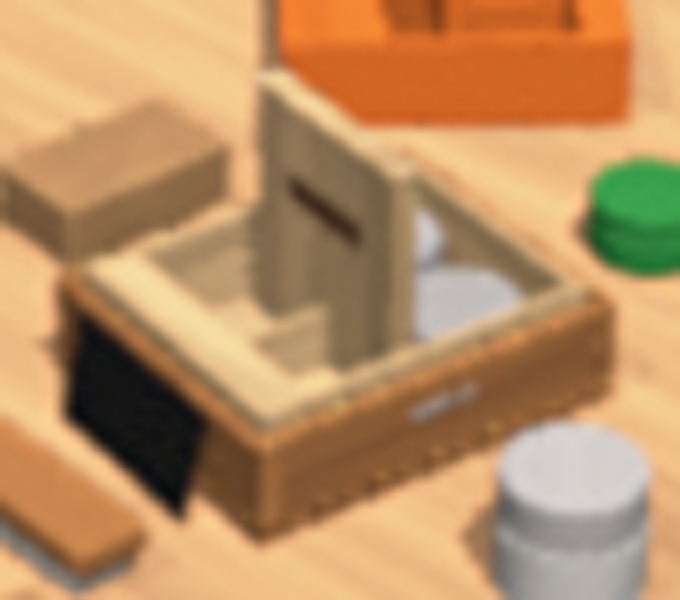

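The board top runs from (262,78) to (413,165) in this crop. The rim corners are at (62,278), (262,438) and (612,298), with a ground corner at (262,540). I'll fit both views jointly.

```bash
python3 - <<'E'
from h import *
t=read_camera("top");s=read_camera("scene")
zt=np.array([[168,73],[440,124],[380,438],[104,392]])/6-.4+[280,145]
zs=np.array([[62,280],[262,438],[612,298],[262,540],[612,402]])/8-.44+[265,183]
LS=[RIM[1],RIM[0],RIM[3],[.0895,.0745,0],[-.0895,.0745,0]]
zb=np.array([[262,80],[392,178],[413,165]])/8-.44+[265,183]; LB=[BRD[1],BRD[0],BRD[3]]
ft=lambda v:(proj(t,W(v,RIM))-zt).ravel()
fs=lambda v:(proj(s,W(v,LS))-zs).ravel()
fb=lambda v:(proj(s,W(v,LB))-zb).ravel()
for n,f in(("top",ft),("scene",fs),("board",fb),("all",lambda v:np.r_[ft(v),fs(v),fb(v)])):
    r=least_squares(f,[.53,-.04,-.17]);print(n,np.round(r.x[:2]*1000,1),np.degrees(r.x[2]).round(2),np.round(r.fun,1))
zm=np.array([[180,222],[390,272]])/6-.4+[280,145]
print(proj(t,W(r.x,BRD))-[280,145]+.4, 'x6:',((proj(t,W(r.x,BRD))-[280,145]+.4)*6).round())
E
```

```text
top [529.  -41.5] -10.22 [-0.7 -2.   1.  -1.8  0.7  2.5 -1.   1.2]
scene [527.5 -40.4] -10.74 [-1.  -1.  -0.3  1.   1.1 -0.1 -0.2  0.7  0.5 -1.1]
board [529.5 -39. ] -12.92 [-0.4 -0.8 -0.1  0.1  0.5  0.6]
all [528.6 -40.7] -10.42 [-0.8 -2.   0.9 -1.5  0.3  2.7 -1.3  1.2 -1.3 -0.8 -0.4  1.2  0.8 -0.1
 -0.3  0.9  0.2 -1.1 -1.  -0.9  0.3 -0.4  0.7  0.1]
[[29.89855453 34.22094262]
 [62.14101038 40.36071253]
 [61.38728307 44.36270303]
 [29.11608722 38.21319874]] x6: [[179. 205.]
 [373. 242.]
 [368. 266.]
 [175. 229.]]
```

Request:
jog_arm:
  moves:
    - {"fingers": 0,"slide": [-40,-38,0],"angular": [0,0,6]}
    - {"fingers": 0,"slide": [-80,-76,0],"angular": [0,0,12]}
    - {"fingers": 0,"slide": [-110,-104,0],"angular": [0,0,18]}
    - {"fingers": 0,"slide": [-140,-132,0],"angular": [0,0,24]}
    - {"fingers": 0,"slide": [-170,-160,0],"angular": [0,0,30]}
    - {"fingers": 0,"slide": [-200,-189,0],"angular": [0,0,35]}
    - {"fingers": 0,"slide": [-230,-217,0],"angular": [0,0,40]}
    - {"fingers": 0,"slide": [-260,-246,0],"angular": [0,0,45]}
    - {"fingers": 0,"slide": [-290,-275,0],"angular": [0,0,50]}
    - {"fingers": 0,"slide": [-320,-303,0],"angular": [0,0,55]}

```text
clock: 2.13
tcp_pos: [0.3601, 0.2117, 0.2427]
orientation: [0.0, 0.56, 0.828, 0.0]
wrist_force: [0.8, 0.4, -0.2]
finger_gap: 0.0855
grip_force: 0.0
```

```bash
python3 - <<'E'
from h import *
goto([.5285,-.0408],.16,np.radians(-10.5))
E
```

```text
slide [-297.    62.4   82.7] ang [ 0.1 -0.  32.3] t 2.1333 F [ 0.8  0.4 -0.2]
```

Request:
jog_arm:
  moves:
    - {"fingers": 0,"slide": [-40,8,0],"angular": [0,0,5]}
    - {"fingers": 0,"slide": [-80,16,0],"angular": [0,0,10]}
    - {"fingers": 0,"slide": [-120,24,0],"angular": [0,0,15]}
    - {"fingers": 0,"slide": [-160,32,0],"angular": [0,0,20]}
    - {"fingers": 0,"slide": [-200,40,10],"angular": [0,0,25]}
    - {"fingers": 0,"slide": [-240,48,20],"angular": [0,0,29]}
    - {"fingers": 0,"slide": [-265,54,40],"angular": [0,0,32.3]}
    - {"fingers": 0,"slide": [-275,57,60],"angular": [0,0,32.3]}
    - {"fingers": 0,"slide": [-275,57,75],"angular": [0,0,32.3]}
    - {"fingers": 0,"slide": [-275,57,75],"angular": [0,0,32.3]}

```text
clock: 2.97
tcp_pos: [0.5138, -0.0207, 0.1639]
orientation: [-0.002, 0.768, 0.64, -0.002]
wrist_force: [-1.7, 1.0, -0.3]
finger_gap: 0.0858
grip_force: 0.0
```

```bash
python3 - <<'E'
from h import *
p=read_camera("scene")
a=cv2.resize(p["color"][160:250,255:355],None,fx=6,fy=6,interpolation=cv2.INTER_CUBIC)[:,:,::-1].copy()
s=get_state();w,x,y,q=s["orientation"];Rm=R.from_quat([x,y,q,w]).as_matrix()
X=[s["tcp_pos"]+Rm@np.array(o) for o in([0,.0425,.011-.013],[0,-.0425,.011-.013],[0,0,0])]
for u in proj(p,X): cv2.circle(a,tuple(int(c) for c in (u-[255,160]+.4)*6),4,(0,0,255),1)
cv2.imwrite("pics/g.png",a)
goto([.5285,-.0408],.088,np.radians(-10.5))
E
```

```text
slide [-17.8  18.   77.6] ang [-0.2 -0.   0.2] t 3.0167 F [ 0.   0.2 -0.1]
```

View pics/g.png

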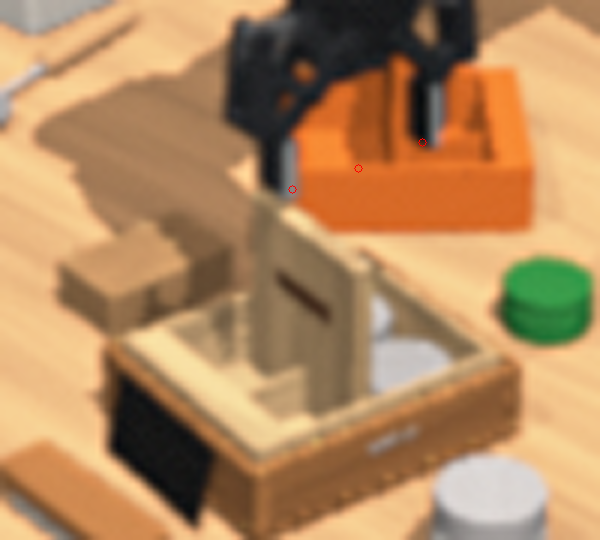

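The open fingertips at (280,195) and (425,145) match their projection to within a pixel or two, so the calibration holds. Next I descend astride the board.

Request:
jog_arm:
  moves:
    - {"fingers": 0,"slide": [-17.8,18,0],"angular": [0,0,0.2]}
    - {"fingers": 0,"slide": [-17.8,18,0],"angular": [0,0,0.2]}
    - {"fingers": 0,"slide": [-17.8,18,20],"angular": [0,0,0.2]}
    - {"fingers": 0,"slide": [-17.8,18,45],"angular": [0,0,0.2]}
    - {"fingers": 0.3,"slide": [-17.8,18,65],"angular": [0,0,0.2]}
    - {"fingers": 0.3,"slide": [-17.8,18,77],"angular": [0,0,0.2]}
    - {"fingers": 0.3,"slide": [-17.8,18,77],"angular": [0,0,0.2]}
    - {"fingers": 0.3,"slide": [-17.8,18,77],"angular": [0,0,0.2]}

```text
clock: 3.68
tcp_pos: [0.5302, -0.0401, 0.0911]
orientation: [0.0, 0.768, 0.64, 0.0]
wrist_force: [0.0, 0.1, 1.2]
finger_gap: 0.0596
grip_force: 0.0
```

```bash
python3 - <<'E'
from h import *
goto([.5285,-.0408],.088,np.radians(-10.5))
t=read_camera("top");s=read_camera("scene");
for n,p in(("t",t),("s",s)):
  print([(np.round(d["point"],1).tolist(),round(d["p"],2)) for d in tip_of("board_top",p)[:4]])
a=cv2.resize(s["color"][160:250,255:355],None,fx=6,fy=6,interpolation=cv2.INTER_CUBIC)[:,:,::-1]
b=cv2.resize(t["color"][140:230,275:375],None,fx=6,fy=6,interpolation=cv2.INTER_CUBIC)[:,:,::-1]
cv2.imwrite("pics/g2.png",cv2.resize(np.hstack([a,b]),(800,360)))
E
```

```text
slide [-1.  -1.5  3.1] ang [ 0.  -0.   0.1] t 3.6833 F [0.  0.1 1.2]
[([236.8, 271.6], 0.85), ([377.2, 262.6], 0.59)]
[([323.5, 160.3], 0.84), ([415.9, 201.4], 0.75), ([306.1, 199.8], 0.62), ([288.7, 219.7], 0.23)]
```

View pics/g2.png

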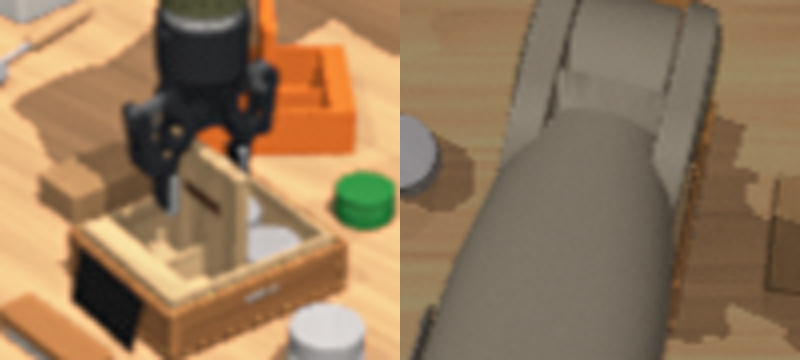

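The fingers straddle the board in the left panel, around (205,165). I'll close firmly.

Request:
jog_arm:
  moves:
    - {"fingers": 0.3,"slide": [0,-1,3],"angular": [0,0,0]}
    - {"fingers": 0.7,"slide": [0,-1,3],"angular": [0,0,0]}
    - {"fingers": 1,"slide": [0,-1,3],"angular": [0,0,0]}
    - {"fingers": 1,"slide": [0,-1,3],"angular": [0,0,0]}
    - {"fingers": 1,"slide": [0,-1,3],"angular": [0,0,0]}
    - {"fingers": 1,"slide": [0,-1,3],"angular": [0,0,0]}
    - {"fingers": 1,"slide": [0,-1,3],"angular": [0,0,0]}
    - {"fingers": 1,"slide": [0,-1,3],"angular": [0,0,0]}
  squeeze: 100

```text
clock: 4.55
tcp_pos: [0.5274, -0.0403, 0.0874]
orientation: [-0.001, 0.769, 0.64, -0.001]
wrist_force: [-5.5, 0.2, 4.9]
finger_gap: 0.0108
grip_force: 98.4
```

```bash
python3 - <<'E'
from h import *
s=get_state();print({k:np.round(v,4).tolist() for k,v in s.items() if k in("tcp_pos","orientation","wrist_force","ft_torque","finger_gap","grip_force","joint_pos")})
E
```

```text
{'joint_pos': [-0.2279, 0.3271, -0.3329, 0.9139, -0.0004, 1.5255], 'tcp_pos': [0.5274, -0.0403, 0.0874], 'orientation': [-0.0011, 0.7686, 0.6397, -0.0011], 'wrist_force': [-5.4605, 0.1877, 4.8749], 'ft_torque': [0.076, 0.7902, -0.1903], 'grip_force': 98.3929, 'finger_gap': 0.0108}
```

Request:
jog_arm:
  moves:
    - {"fingers": 1,"slide": [0,-1.5,0]}
    - {"fingers": 1,"slide": [0,-1.5,-6]}
    - {"fingers": 1,"slide": [0,-1.5,-12]}
    - {"fingers": 1,"slide": [0,-1.5,-20]}
    - {"fingers": 1,"slide": [0,-1.5,-30]}
    - {"fingers": 1,"slide": [0,-1.5,-40]}
    - {"fingers": 1,"slide": [0,-1.5,-52]}
    - {"fingers": 1,"slide": [0,-1.5,-65]}
    - {"fingers": 1,"slide": [0,-1.5,-75]}
    - {"fingers": 1,"slide": [0,-1.5,-80]}

```text
schema error: expected keys fingers, slide, angular
```

Request:
jog_arm:
  moves:
    - {"fingers": 1,"slide": [0,0,0]}
    - {"fingers": 1,"slide": [0,0,0]}
    - {"fingers": 1,"slide": [0,0,0]}

```text
schema error: expected keys fingers, slide, angular
```

```bash
python3 - <<'E'
from h import *
s=get_state();print({k:np.round(v,4).tolist() for k,v in s.items() if k in("clock","tcp_pos","orientation","wrist_force","ft_torque","finger_gap","grip_force","joint_pos")})
p=read_camera("scene");t=read_camera("top")
np.savez("lift1.npz",s=p["color"],t=t["color"],pos=s["tcp_pos"],q=s["orientation"])
a=cv2.resize(p["color"][145:245,245:360],None,fx=6,fy=6,interpolation=cv2.INTER_CUBIC)[:,:,::-1]
cv2.imwrite("pics/l1.png",a)
E
```

```text
{'clock': 4.55, 'joint_pos': [-0.2279, 0.3271, -0.3329, 0.9139, -0.0004, 1.5255], 'tcp_pos': [0.5274, -0.0403, 0.0874], 'orientation': [-0.0011, 0.7686, 0.6397, -0.0011], 'wrist_force': [-5.4605, 0.1877, 4.8749], 'ft_torque': [0.076, 0.7902, -0.1903], 'grip_force': 98.3929, 'finger_gap': 0.0108}
```

View pics/l1.png

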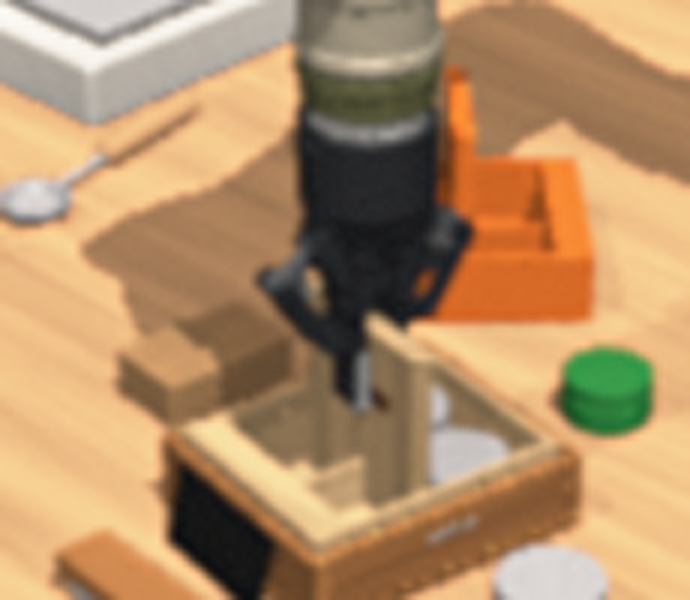

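The gripper holds the board, with the pad's bright edge at (370,380) and the board's right end at (430,355). The grip is near the middle. The move call was refused for missing keys, so I'll resend it and lift.

Request:
jog_arm:
  moves:
    - {"fingers": 1,"slide": [0,-1,0],"angular": [0,0,0]}
    - {"fingers": 1,"slide": [0,-1,-6],"angular": [0,0,0]}
    - {"fingers": 1,"slide": [0,-1,-12],"angular": [0,0,0]}
    - {"fingers": 1,"slide": [0,-1,-20],"angular": [0,0,0]}
    - {"fingers": 1,"slide": [0,-1,-30],"angular": [0,0,0]}
    - {"fingers": 1,"slide": [0,-1,-40],"angular": [0,0,0]}
    - {"fingers": 1,"slide": [0,-1,-52],"angular": [0,0,0]}
    - {"fingers": 1,"slide": [0,-1,-65],"angular": [0,0,0]}
    - {"fingers": 1,"slide": [0,-1,-75],"angular": [0,0,0]}
    - {"fingers": 1,"slide": [0,-1,-80],"angular": [0,0,0]}

```text
clock: 5.48
tcp_pos: [0.5295, -0.0406, 0.1699]
orientation: [0.001, 0.768, 0.64, 0.001]
wrist_force: [1.1, -0.1, -5.5]
finger_gap: 0.0107
grip_force: 98.4
```

Request:
jog_arm:
  moves:
    - {"fingers": 1,"slide": [0,0,0],"angular": [0,0,0]}
    - {"fingers": 1,"slide": [0,0,0],"angular": [0,0,0]}
    - {"fingers": 1,"slide": [0,0,0],"angular": [0,0,0]}
    - {"fingers": 1,"slide": [0,0,0],"angular": [0,0,0]}

```text
clock: 5.82
tcp_pos: [0.5276, -0.0402, 0.1664]
orientation: [-0.001, 0.768, 0.64, -0.0]
wrist_force: [-0.5, 0.0, -6.0]
finger_gap: 0.0112
grip_force: 98.4
```

```bash
cat > snap.py <<'E'
from h import *
import sys
p=read_camera("scene");s0=get_state();t=read_camera("top")
s=get_state();print({k:np.round(v,4).tolist() for k,v in s.items() if k in("clock","tcp_pos","orientation","wrist_force","ft_torque","finger_gap","grip_force","joint_pos")})
np.savez(sys.argv[1]+".npz",s=p["color"],t=t["color"],pos=s["tcp_pos"],q=s["orientation"])
for n,c in(("s",p),("t",t)):
    for k in("board_top","insert","ledge","bay"): print(n,k,[(np.round(d["point"],1).tolist(),round(d["p"],2)) for d in tip_of(k,c)[:4]])
E
python3 snap.py A
```

```text
{'clock': 5.9167, 'joint_pos': [-0.2278, 0.2617, -0.2132, 1.0973, 0.0001, 1.5251], 'tcp_pos': [0.5277, -0.0402, 0.1665], 'orientation': [-0.0006, 0.7685, 0.6399, -0.0004], 'wrist_force': [-0.3485, -0.0212, -4.9195], 'ft_torque': [-0.0399, -0.047, 0.0159], 'grip_force': 98.3633, 'finger_gap': 0.0112}
s board_top [([319.4, 161.3], 0.98), ([304.7, 177.1], 0.9), ([418.4, 197.8], 0.88)]
s insert [([306.0, 208.5], 0.9), ([323.4, 188.2], 0.78), ([414.1, 229.1], 0.58)]
s ledge [([435.9, 215.0], 0.89), ([286.3, 203.2], 0.82), ([339.9, 178.1], 0.8), ([264.8, 251.5], 0.66)]
s bay [([317.4, 204.4], 0.83), ([401.4, 229.0], 0.79), ([309.7, 191.6], 0.69)]
t board_top [([239.0, 272.1], 0.95), ([378.4, 264.7], 0.9)]
t insert [([243.9, 272.2], 0.86), ([371.7, 262.0], 0.67)]
t ledge [([356.3, 281.1], 0.85), ([230.9, 289.4], 0.72)]
t bay [([255.5, 258.5], 0.98), ([379.8, 256.3], 0.79)]
```

Request:
jog_arm:
  moves:
    - {"fingers": 1,"slide": [0,0,0],"angular": [0,0,-4]}
    - {"fingers": 1,"slide": [0,0,0],"angular": [0,0,-10]}
    - {"fingers": 1,"slide": [0,0,0],"angular": [0,0,-16]}
    - {"fingers": 1,"slide": [0,0,0],"angular": [0,0,-23]}
    - {"fingers": 1,"slide": [0,0,0],"angular": [0,0,-30]}
    - {"fingers": 1,"slide": [0,0,0],"angular": [0,0,-37]}
    - {"fingers": 1,"slide": [0,0,0],"angular": [0,0,-44]}
    - {"fingers": 1,"slide": [0,0,0],"angular": [0,0,-51]}
    - {"fingers": 1,"slide": [0,0,0],"angular": [0,0,-57]}
    - {"fingers": 1,"slide": [0,0,0],"angular": [0,0,-60]}

```text
clock: 7.15
tcp_pos: [0.5282, -0.0403, 0.1673]
orientation: [0.0, 0.343, 0.939, 0.0]
wrist_force: [0.5, 0.1, -5.8]
finger_gap: 0.0109
grip_force: 98.3
```

Request:
jog_arm:
  moves:
    - {"fingers": 1,"slide": [0,0,0],"angular": [0,0,-4]}
    - {"fingers": 1,"slide": [0,0,0],"angular": [0,0,-10]}
    - {"fingers": 1,"slide": [0,0,0],"angular": [0,0,-16]}
    - {"fingers": 1,"slide": [0,0,0],"angular": [0,0,-23]}
    - {"fingers": 1,"slide": [0,0,0],"angular": [0,0,-30]}
    - {"fingers": 1,"slide": [0,0,0],"angular": [0,0,-37]}
    - {"fingers": 1,"slide": [0,0,0],"angular": [0,0,-44]}
    - {"fingers": 1,"slide": [0,0,0],"angular": [0,0,-51]}
    - {"fingers": 1,"slide": [0,0,0],"angular": [0,0,-57]}
    - {"fingers": 1,"slide": [0,0,0],"angular": [0,0,-60]}

```text
clock: 7.98
tcp_pos: [0.5281, -0.0403, 0.1673]
orientation: [0.0, -0.172, 0.985, 0.0]
wrist_force: [-0.4, 0.4, -5.7]
finger_gap: 0.0109
grip_force: 98.3
```

Request:
jog_arm:
  moves:
    - {"fingers": 1,"slide": [0,0,0],"angular": [0,0,-4]}
    - {"fingers": 1,"slide": [0,0,0],"angular": [0,0,-10]}
    - {"fingers": 1,"slide": [0,0,0],"angular": [0,0,-16]}
    - {"fingers": 1,"slide": [0,0,0],"angular": [0,0,-23]}
    - {"fingers": 1,"slide": [0,0,0],"angular": [0,0,-30]}
    - {"fingers": 1,"slide": [0,0,0],"angular": [0,0,-37]}
    - {"fingers": 1,"slide": [0,0,0],"angular": [0,0,-44]}
    - {"fingers": 1,"slide": [0,0,0],"angular": [0,0,-51]}
    - {"fingers": 1,"slide": [0,0,0],"angular": [0,0,-57]}
    - {"fingers": 1,"slide": [0,0,0],"angular": [0,0,-60]}

```text
clock: 8.82
tcp_pos: [0.528, -0.0403, 0.1672]
orientation: [-0.0, -0.642, 0.767, 0.0]
wrist_force: [0.2, -0.0, -6.7]
finger_gap: 0.0108
grip_force: 98.4
```

Request:
jog_arm:
  moves:
    - {"fingers": 1,"slide": [0,0,0],"angular": [0,0,0]}
    - {"fingers": 1,"slide": [0,0,0],"angular": [0,0,0]}
    - {"fingers": 1,"slide": [0,0,0],"angular": [0,0,0]}
    - {"fingers": 1,"slide": [0,0,0],"angular": [0,0,0]}

```text
clock: 9.15
tcp_pos: [0.5281, -0.0403, 0.1672]
orientation: [0.0, -0.639, 0.769, 0.0]
wrist_force: [-1.6, -0.8, -6.0]
finger_gap: 0.0109
grip_force: 98.4
```

```bash
python3 snap.py B; python3 - <<'E'
import numpy as np,cv2
A=np.load("A.npz")["s"];B=np.load("B.npz")["s"]
f=lambda a:cv2.resize(a[150:250,262:352],None,fx=5.5,fy=5.5,interpolation=cv2.INTER_CUBIC)[:,:,::-1]
o=np.hstack([f(A)[:,:400],f(B)[:,:400]]) if 0 else cv2.resize(np.hstack([f(A),f(B)]),(800,444))
cv2.imwrite("pics/AB.png",o)
E
```

```text
{'clock': 9.25, 'joint_pos': [-0.2279, 0.261, -0.2123, 1.0975, 0.0001, -1.6159], 'tcp_pos': [0.5282, -0.0403, 0.1673], 'orientation': [0.0, -0.6396, 0.7687, 0.0], 'wrist_force': [0.2512, 0.4922, -5.9858], 'ft_torque': [0.0739, 0.0501, 0.0305], 'grip_force': 98.3493, 'finger_gap': 0.0108}
s board_top [([322.1, 161.1], 0.76), ([299.5, 213.6], 0.71), ([415.8, 201.1], 0.66), ([300.8, 177.3], 0.63)]
s insert [([412.9, 228.5], 0.95), ([320.0, 188.5], 0.69), ([304.6, 213.5], 0.59)]
s ledge [([323.7, 189.4], 0.96), ([339.6, 174.7], 0.71), ([436.4, 209.6], 0.66), ([277.6, 208.9], 0.49)]
s bay [([310.0, 190.4], 0.83), ([400.9, 227.1], 0.83), ([297.2, 210.3], 0.67), ([304.4, 175.6], 0.3)]
t board_top [([376.4, 262.8], 0.93), ([237.0, 272.2], 0.78)]
t insert [([243.8, 270.3], 0.95), ([371.9, 262.9], 0.72)]
t ledge [([230.7, 291.4], 0.96), ([355.1, 279.8], 0.94)]
t bay [([381.8, 254.0], 0.68), ([256.0, 256.4], 0.66)]
```

View pics/AB.png

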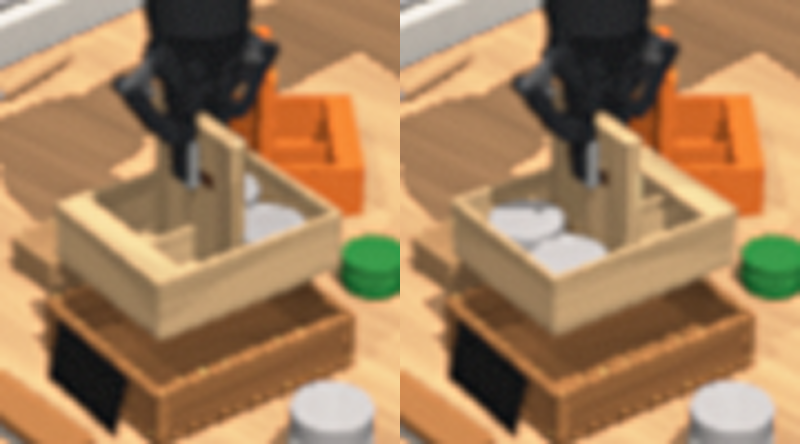

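The left panel (before the turn) and right panel (after) show the tray held level, with both tins flat and the bay now at the ticket side. The outlines nearly coincide, with the front corner at (160,338) and (158,335). I'll measure the subpixel shift to get the off-centre grip.

```bash
python3 - <<'E'
from h import *
A=np.load("A.npz");B=np.load("B.npz")
p=read_camera("scene")
def edge(im,cols,line):
    g=cv2.GaussianBlur(im,(3,1),0).astype(float).sum(2); out=[]
    for c in cols:
        r0=int(round(np.interp(c,*line))); rows=np.arange(r0-5,r0+6)
        d=-np.gradient(g[r0-6:r0+7,c])[1:-1]; k=int(np.argmax(d[2:-2]))+2
        a,b,e=d[k-1:k+2]; out.append(rows[k]+.5*(a-e)/(a-2*b+e))
    return np.array(out)
for n,cols,line in(("+y wall",range(302,334),([298,338],[225.5,204])),("+x wall",range(279,295),([275.5,298],[209.6,225.5]))):
    ea,eb=[edge(q["s"],cols,line) for q in(A,B)]
    print(n,"rowshift B-A median",np.median(eb-ea).round(3),"mean",np.mean(eb-ea).round(3),"std",np.std(eb-ea).round(2))
ux=np.r_[np.cos(np.radians(-10.4)),np.sin(np.radians(-10.4)),0];uy=np.r_[-ux[1],ux[0],0]
# predicted rowshift per mm of motion along caddy x,y for each edge
for n,L1,L2 in(("+y",[.0,.065],[.05,.065]),("+x",[.08,0],[.08,.04])):
    o=np.r_[.528,-.0403,.0875]
    P=[o+ux*L[0]+uy*L[1] for L in(L1,L2)]
    a,b=proj(p,P); sl=(b-a)[1]/(b-a)[0]
    for m,u in(("x",ux),("y",uy),("z",np.r_[0,0,1.])):
        d=proj(p,[P[0]+u*.001])[0]-a; print(n,"edge per mm",m,(d[1]-sl*d[0]).round(3))
print("posA",A["pos"],"posB",B["pos"])
E
```

```text
+y wall rowshift B-A median -1.627 mean -1.008 std 2.79
+x wall rowshift B-A median -0.113 mean -0.14 std 0.26
+y edge per mm x 0.0
+y edge per mm y 0.22
+y edge per mm z -0.263
+x edge per mm x 0.315
+x edge per mm y 0.0
+x edge per mm z -0.26
posA [ 0.52768887 -0.04019991  0.1665264 ] posB [ 0.52817238 -0.0403267   0.16730178]
```

```bash
python3 - <<'E'
import numpy as np,cv2
A=np.load("A.npz")["s"];B=np.load("B.npz")["s"]
G=lambda a:a.astype(float).sum(2)
for c in (306,314,322,330):
    r0=int(round(np.interp(c,[298,338],[225.5,204])))
    print(c,r0-7,G(A)[r0-7:r0+8,c].astype(int),G(B)[r0-7:r0+8,c].astype(int))
# crossing of mid level going down from wall
def cr(im,c,lv):
    r0=int(round(np.interp(c,[298,338],[225.5,204]))); g=G(im)[:,c]
    for r in range(r0-6,r0+8):
        if g[r]>lv>=g[r+1]: return r+(g[r]-lv)/(g[r]-g[r+1])
    return np.nan
for lv in(300,330,360):
    d=np.array([cr(B,c,lv)-cr(A,c,lv) for c in range(302,334)]);print(lv,np.round(d,2),np.nanmedian(d))
# board +y end: horizontal profiles
for r in(178,184,190): print(r,G(A)[r,304:324].astype(int),G(B)[r,304:324].astype(int))
E
```

```text
306 214 [418 430 446 456 467 471 470 466 434 334 248 224 227 225 220] [474 472 472 476 479 468 432 369 285 238 232 229 230 216 216]
314 210 [411 431 459 476 470 472 473 470 450 394 290 232 223 232 225] [463 476 473 472 478 474 461 426 346 266 241 227 226 228 222]
322 206 [418 439 457 471 475 475 478 475 466 442 364 253 215 222 226] [413 441 473 477 473 473 480 460 401 292 200 190 216 225 227]
330 201 [499 435 435 451 461 472 474 474 476 472 465 410 308 200 155] [436 417 418 427 439 451 462 467 468 459 429 370 261 175 160]
300 [-1.48 -1.59 -1.37 -1.5  -1.57 -1.63 -1.63 -1.36 -1.47 -1.6  -1.64 -1.6
 -1.33 -1.39 -1.54 -1.49 -1.52 -1.33 -1.57 -1.65 -1.65 -1.55 -1.36 -1.43
 -1.48 -1.57 -1.5  -1.18 -0.43  0.53  0.55   nan] -1.4998349834983458
330 [-1.63 -1.62 -1.48 -1.6  -1.58 -1.75 -1.63 -1.46 -1.55 -1.64 -1.71 -1.61
 -1.42 -1.47 -1.54 -1.64 -1.5  -1.44 -1.54 -1.62 -1.65 -1.51 -1.37 -1.41
 -1.46 -1.58 -1.47 -1.2  -0.42  0.52  0.52   nan] -1.5354566489723709
360 [-1.73 -1.66 -1.59 -1.63 -1.63 -1.8  -1.64 -1.55 -1.58 -1.73 -1.71 -1.66
 -1.5  -1.48 -1.59 -1.69 -1.54 -1.51 -1.47 -1.64 -1.66 -1.47 -1.4  -1.36
 -1.48 -1.56 -1.44 -1.28 -0.4   0.49  0.51  0.39] -1.557639009890849
178 [ 95 126 269 448 554 584 556 470 347 260 249 260 261 267 246 220 281 338
 360 365] [ 94 163 342 505 589 621 596 511 370 288 257 259 263 262 248 215 276 340
 368 362]
184 [251 367 350 319 327 326 308 293 288 333 414 432 396 374 392 366 347 352
 353 343] [308 391 360 336 328 331 338 347 352 414 451 477 552 571 520 408 351 358
 350 342]
190 [276 370 307 187 132 191 280 299 296 331 419 421 427 531 554 462 346 311
 299 303] [321 386 304 184 196 288 333 339 351 423 472 491 409 349 398 490 567 597
 606 601]
```

The shift is a steady -1.5 px, which means the tray sits 6 mm towards -y, so I correct with tool x -6. Then I descend to just above the rim.

Request:
jog_arm:
  moves:
    - {"fingers": 1,"slide": [-2,0.5,0],"angular": [0,0,0]}
    - {"fingers": 1,"slide": [-4,1,5],"angular": [0,0,0]}
    - {"fingers": 1,"slide": [-6,1,12],"angular": [0,0,0]}
    - {"fingers": 1,"slide": [-6,1,20],"angular": [0,0,0]}
    - {"fingers": 1,"slide": [-6,1,28],"angular": [0,0,0]}
    - {"fingers": 1,"slide": [-6,1,34],"angular": [0,0,0]}
    - {"fingers": 1,"slide": [-6,1,34],"angular": [0,0,0]}
    - {"fingers": 1,"slide": [-6,1,34],"angular": [0,0,0]}
    - {"fingers": 1,"slide": [-6,1,34],"angular": [0,0,0]}

```text
clock: 10.45
tcp_pos: [0.5284, -0.0343, 0.1333]
orientation: [0.0, -0.64, 0.769, 0.0]
wrist_force: [0.4, 0.1, -6.3]
finger_gap: 0.0111
grip_force: 98.2
```

Request:
jog_arm:
  moves:
    - {"fingers": 1,"slide": [0,0,2],"angular": [0,0,0]}
    - {"fingers": 1,"slide": [0,0,4],"angular": [0,0,0]}
    - {"fingers": 1,"slide": [0,0,6],"angular": [0,0,0]}
    - {"fingers": 1,"slide": [0,0,8],"angular": [0,0,0]}
    - {"fingers": 1,"slide": [0,0,10],"angular": [0,0,0]}
    - {"fingers": 1,"slide": [0,0,10],"angular": [0,0,0]}
    - {"fingers": 1,"slide": [0,0,10],"angular": [0,0,0]}

```text
clock: 11.03
tcp_pos: [0.5281, -0.0343, 0.1231]
orientation: [-0.0, -0.64, 0.769, 0.0]
wrist_force: [-0.0, -0.2, -5.8]
finger_gap: 0.0109
grip_force: 98.4
```

```bash
python3 - <<'E'
from h import *
s=get_state();print({k:np.round(v,4).tolist() for k,v in s.items() if k in("clock","tcp_pos","wrist_force","ft_torque")})
E
```

```text
{'clock': 11.0333, 'tcp_pos': [0.5281, -0.0343, 0.1231], 'wrist_force': [-0.0031, -0.1658, -5.8037], 'ft_torque': [-0.0717, 0.0838, -0.0379]}
```

It has entered the cavity with no contact. I continue down to the ramps.

Request:
jog_arm:
  moves:
    - {"fingers": 1,"slide": [0,0,3],"angular": [0,0,0]}
    - {"fingers": 1,"slide": [0,0,6],"angular": [0,0,0]}
    - {"fingers": 1,"slide": [0,0,9],"angular": [0,0,0]}
    - {"fingers": 1,"slide": [0,0,11],"angular": [0,0,0]}
    - {"fingers": 1,"slide": [0,0,13],"angular": [0,0,0]}
    - {"fingers": 1,"slide": [0,0,13],"angular": [0,0,0]}
    - {"fingers": 1,"slide": [0,0,13],"angular": [0,0,0]}

```text
clock: 11.62
tcp_pos: [0.528, -0.0342, 0.11]
orientation: [-0.0, -0.64, 0.768, 0.0]
wrist_force: [0.2, -1.5, -6.1]
finger_gap: 0.0104
grip_force: 98.3
```

Request:
jog_arm:
  moves:
    - {"fingers": 1,"slide": [0,0,1],"angular": [0,0,0]}
    - {"fingers": 1,"slide": [0,0,2],"angular": [0,0,0]}
    - {"fingers": 1,"slide": [0,0,3],"angular": [0,0,0]}
    - {"fingers": 1,"slide": [0,0,4],"angular": [0,0,0]}
    - {"fingers": 1,"slide": [0,0,5],"angular": [0,0,0]}
    - {"fingers": 1,"slide": [0,0,5],"angular": [0,0,0]}

```text
clock: 12.12
tcp_pos: [0.5286, -0.0348, 0.1057]
orientation: [-0.0, -0.64, 0.769, -0.001]
wrist_force: [-0.8, -3.2, -2.5]
finger_gap: 0.0107
grip_force: 99.0
```

On the ramps now, with the +y shoe touching first. I ease 0.7 mm towards -y and press on steadily.

Request:
jog_arm:
  moves:
    - {"fingers": 1,"slide": [0.7,0,1],"angular": [0,0,0]}
    - {"fingers": 1,"slide": [0.7,0,2],"angular": [0,0,0]}
    - {"fingers": 1,"slide": [0.7,0,3],"angular": [0,0,0]}
    - {"fingers": 1,"slide": [0.7,0,4],"angular": [0,0,0]}
    - {"fingers": 1,"slide": [0.7,0,4],"angular": [0,0,0]}
    - {"fingers": 1,"slide": [0.7,0,4],"angular": [0,0,0]}

```text
clock: 12.62
tcp_pos: [0.5288, -0.0346, 0.102]
orientation: [0.001, -0.64, 0.768, -0.0]
wrist_force: [-0.2, -0.9, 5.5]
finger_gap: 0.0109
grip_force: 100.1
```

Request:
jog_arm:
  moves:
    - {"fingers": 1,"slide": [0,0,1],"angular": [0,0,0]}
    - {"fingers": 1,"slide": [0,0,2],"angular": [0,0,0]}
    - {"fingers": 1,"slide": [0,0,3],"angular": [0,0,0]}
    - {"fingers": 1,"slide": [0,0,4],"angular": [0,0,0]}
    - {"fingers": 1,"slide": [0,0,4],"angular": [0,0,0]}
    - {"fingers": 1,"slide": [0,0,4],"angular": [0,0,0]}

```text
clock: 13.12
tcp_pos: [0.5287, -0.0347, 0.0975]
orientation: [0.001, -0.64, 0.768, -0.0]
wrist_force: [-0.1, -0.4, 0.9]
finger_gap: 0.0109
grip_force: 99.3
```

Request:
jog_arm:
  moves:
    - {"fingers": 1,"slide": [0,0,1],"angular": [0,0,0]}
    - {"fingers": 1,"slide": [0,0,2],"angular": [0,0,0]}
    - {"fingers": 1,"slide": [0,0,3],"angular": [0,0,0]}
    - {"fingers": 1,"slide": [0,0,4],"angular": [0,0,0]}
    - {"fingers": 1,"slide": [0,0,5],"angular": [0,0,0]}
    - {"fingers": 1,"slide": [0,0,6],"angular": [0,0,0]}
    - {"fingers": 1,"slide": [0,0,7],"angular": [0,0,0]}
    - {"fingers": 1,"slide": [0,0,7],"angular": [0,0,0]}
    - {"fingers": 1,"slide": [0,0,7],"angular": [0,0,0]}

```text
clock: 13.87
tcp_pos: [0.5277, -0.0348, 0.0898]
orientation: [-0.0, -0.64, 0.768, 0.0]
wrist_force: [0.1, -0.6, -5.6]
finger_gap: 0.0103
grip_force: 98.5
```

Request:
jog_arm:
  moves:
    - {"fingers": 1,"slide": [0,0,0.6],"angular": [0,0,0]}
    - {"fingers": 1,"slide": [0,0,1.2],"angular": [0,0,0]}
    - {"fingers": 1,"slide": [0,0,1.8],"angular": [0,0,0]}
    - {"fingers": 1,"slide": [0,0,2.5],"angular": [0,0,0]}
    - {"fingers": 1,"slide": [0,0,2.5],"angular": [0,0,0]}
    - {"fingers": 1,"slide": [0,0,2.5],"angular": [0,0,0]}

```text
clock: 14.37
tcp_pos: [0.528, -0.0349, 0.0877]
orientation: [-0.0, -0.64, 0.769, 0.0]
wrist_force: [-0.1, -0.8, -3.2]
finger_gap: 0.0106
grip_force: 98.8
```

Request:
jog_arm:
  moves:
    - {"fingers": 1,"slide": [0,0,0.5],"angular": [0,0,0]}
    - {"fingers": 1,"slide": [0,0,1],"angular": [0,0,0]}
    - {"fingers": 1,"slide": [0,0,1.5],"angular": [0,0,0]}
    - {"fingers": 1,"slide": [0,0,1.5],"angular": [0,0,0]}
    - {"fingers": 1,"slide": [0,0,1.5],"angular": [0,0,0]}

```text
clock: 14.78
tcp_pos: [0.5278, -0.0349, 0.0873]
orientation: [0.0, -0.64, 0.768, -0.0]
wrist_force: [-4.8, 0.3, 6.8]
finger_gap: 0.0108
grip_force: 100.3
```

The floor is reached. One firmer press to make sure both ends are down.

Request:
jog_arm:
  moves:
    - {"fingers": 1,"slide": [0,0,0.7],"angular": [0,0,0]}
    - {"fingers": 1,"slide": [0,0,1.5],"angular": [0,0,0]}
    - {"fingers": 1,"slide": [0,0,2],"angular": [0,0,0]}
    - {"fingers": 1,"slide": [0,0,2],"angular": [0,0,0]}
    - {"fingers": 1,"slide": [0,0,2],"angular": [0,0,0]}

```text
clock: 15.2
tcp_pos: [0.5279, -0.0348, 0.0873]
orientation: [0.0, -0.64, 0.768, -0.001]
wrist_force: [-9.6, 1.6, 21.7]
finger_gap: 0.0109
grip_force: 102.5
```

```bash
python3 - <<'E'
from h import *
s=get_state();print({k:np.round(v,4).tolist() for k,v in s.items() if k in("clock","tcp_pos","orientation","wrist_force","ft_torque")})
E
```

```text
{'clock': 15.2, 'tcp_pos': [0.5279, -0.0348, 0.0873], 'orientation': [0.0003, -0.6399, 0.7684, -0.0006], 'wrist_force': [-9.5992, 1.6411, 21.6751], 'ft_torque': [0.3116, 2.0583, -0.0618]}
```

TCP z is 0.0873 at 22 N, the same as at the start. I relax, open and withdraw.

Request:
jog_arm:
  moves:
    - {"fingers": 1,"slide": [0,0,-1.5],"angular": [0,0,0]}
    - {"fingers": 1,"slide": [0,0,-2.5],"angular": [0,0,0]}
    - {"fingers": 0.8,"slide": [0,0,-2.5],"angular": [0,0,0]}
    - {"fingers": 0.6,"slide": [0,0,-2.5],"angular": [0,0,0]}
    - {"fingers": 0.3,"slide": [0,0,-2.5],"angular": [0,0,0]}
    - {"fingers": 0.2,"slide": [0,0,-2.5],"angular": [0,0,0]}
    - {"fingers": 0.2,"slide": [0,0,-2.5],"angular": [0,0,0]}
    - {"fingers": 0.2,"slide": [0,0,-2.5],"angular": [0,0,0]}
  squeeze: 20

```text
clock: 15.87
tcp_pos: [0.5283, -0.035, 0.0867]
orientation: [0.0, -0.64, 0.768, -0.0]
wrist_force: [-0.4, 0.0, 0.1]
finger_gap: 0.0683
grip_force: 0.0
```

Request:
jog_arm:
  moves:
    - {"fingers": 0.2,"slide": [0,0,-15],"angular": [0,0,0]}
    - {"fingers": 0.2,"slide": [0,0,-40],"angular": [0,0,0]}
    - {"fingers": 0.2,"slide": [0,0,-75],"angular": [0,0,0]}
    - {"fingers": 0.2,"slide": [0,0,-100],"angular": [0,0,0]}
    - {"fingers": 0.2,"slide": [0,30,-110],"angular": [0,0,0]}
    - {"fingers": 0.2,"slide": [0,65,-110],"angular": [0,0,0]}
    - {"fingers": 0.2,"slide": [0,100,-110],"angular": [0,0,0]}
    - {"fingers": 0.2,"slide": [0,120,-110],"angular": [0,0,0]}
    - {"fingers": 0.2,"slide": [0,120,-110],"angular": [0,0,0]}
    - {"fingers": 0.2,"slide": [0,120,-110],"angular": [0,0,0]}

```text
clock: 16.7
tcp_pos: [0.4097, -0.013, 0.1972]
orientation: [0.0, -0.64, 0.768, -0.001]
wrist_force: [0.5, -0.4, 0.6]
finger_gap: 0.0684
grip_force: 0.0
```

```bash
python3 - <<'E'
from h import *
p=read_camera("scene")
cv2.imwrite("pics/end.png",cv2.resize(p["color"][175:265,255:355],None,fx=6.5,fy=6.5,interpolation=cv2.INTER_CUBIC)[:,:,::-1])
E
```

```text
(no output)
```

View pics/end.png

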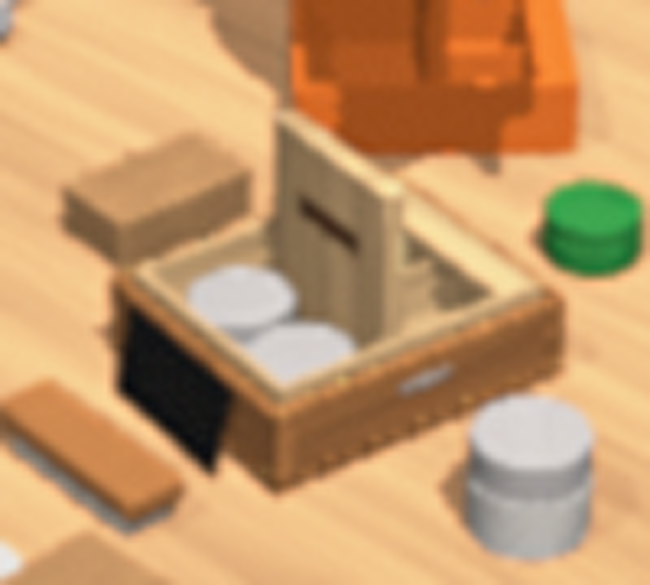

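The final picture shows the tray level and evenly low in the caddy. Both tins lie flat at the ticket end, (240,300) and (300,345), and the neighbouring items are where they were. I'm handing in.

```bash
python3 -c "
from workcell import *
print(hand_in())"
```

```text
the job is handed in; nothing more can be done
None
```

The tray was lifted clear, turned half a turn so the tins are at the black ticket side, and pressed home on the caddy's floor. The last press was about 22 N and ended at the same height as at the start. Both tins lay flat in the final picture, the gripper let go, and the job was handed in at about 17 s on the robot's clock; the hand-in call gave no verdict.

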